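# Press home the caps of a binding bar in order

## Task

The paper block on the bench is being closed with a binding bar on three push caps. With the shut fingertips press each cap down fully home from above, gently: the white middle cap first so that the bar cannot shift, then the red cap, then the blue one. Do not grasp or lift anything, leave the iron weight, thread reel, needle tin and bone folder where they are, and finish clear of everything.

Things in the scene. Friction and masses are not known exactly. Their poses are not given: they have to be found in the camera images.
- sheaf: white paper block 146 x 200 x 42 mm (x, y, z), held fast on the bench; origin at the centre of its underside, z up. The dark steel binding bar (32 x 194 x 4 mm) lies on its top along the y axis, centred at x = -52 mm, its top face 46 mm above the bench. The three cap axes are in line along the bar, 55 mm apart, white in the middle; which of red and blue is at +y varies
- white_post: the white push cap's seat: a steel washer 27 mm across and 1.5 mm thick fixed on the binding bar in the middle; origin on the cap's axis at the bar's top face, z up
- red_post: the red push cap's seat: a steel washer 27 mm across and 1.5 mm thick fixed on the binding bar at one end; origin on the cap's axis at the bar's top face, z up
- blue_post: the blue push cap's seat: a steel washer 27 mm across and 1.5 mm thick fixed on the binding bar at one end; origin on the cap's axis at the bar's top face, z up
- white_cap_top (a point): centre of the top face of the white cap (round plastic cap, 23 mm across, 5.5 mm thick, on an 8 mm rubber cushion on a steel pin that stands up); it stands about 23 mm above the bar's top face when the cap is up and 15 mm when it is home and let go; under a push the cushion gives about 2 mm per 3 N, at most 8 mm, and springs back
- red_cap_top (a point): centre of the top face of the red cap (round plastic cap, 23 mm across, 5.5 mm thick, on an 8 mm rubber cushion on a steel pin that stands up); it stands about 23 mm above the bar's top face when the cap is up and 15 mm when it is home and let go; under a push the cushion gives about 2 mm per 3 N, at most 8 mm, and springs back
- blue_cap_top (a point): centre of the top face of the blue cap (round plastic cap, 23 mm across, 5.5 mm thick, on an 8 mm rubber cushion on a steel pin that stands up); it stands about 23 mm above the bar's top face when the cap is up and 15 mm when it is home and let go; under a push the cushion gives about 2 mm per 3 N, at most 8 mm, and springs back
- white_pin (a joint): how far the pin of the white cap is pressed in, m: 0 to 0.001 at the start (up), 0.008 fully home on its stop; it needs about 3 N all the way and stays where it is left
- red_pin (a joint): how far the pin of the red cap is pressed in, m: 0 to 0.001 at the start (up), 0.008 fully home on its stop; it needs about 3 N all the way and stays where it is left
- blue_pin (a joint): how far the pin of the blue cap is pressed in, m: 0 to 0.001 at the start (up), 0.008 fully home on its stop; it needs about 3 N all the way and stays where it is left
- weight_mid (a point): centre, half-way up, of the loose black iron book weight with a wooden knob, 50 x 85 x 60 mm high, standing on the paper block about 92 mm from the line of caps; its knob's top is 102 mm above the bench; leave it alone
- bone_folder_mid (a point): centre of the cream bone folder, 22 x 150 x 9 mm high, long along its y axis, loose on the bench; leave it alone
- thread_reel0_mid (a point): centre of the wooden reel of white thread, 36 mm across, 45 mm high, loose, upright on the bench; leave it alone
- needle_tin_mid (a point): centre of the round grey needle tin, 46 mm across, 21 mm high, loose on the paper block beside the weight; leave it alone

How it is judged (in metres and radians):
On the way, in this order (a step that is already met when the one before it is completed fails the run):
1. the white cap is pressed home (value of joint white_pin above 0.0055 m), for 0.1 s.
2. the red cap is pressed home (value of joint red_pin above 0.0055 m), for 0.1 s.
3. the blue cap is pressed home (value of joint blue_pin above 0.0055 m), for 0.1 s.
At the end, for the whole second after the job is handed in: the pins of all three caps are pressed in by at least 5.5 of their 8 mm, and the weight, bone folder, reel and tin are each within 15 mm of where they started (value of joint each of white_pin, red_pin, blue_pin above 0.0055 m and distance of each of weight_mid, bone_folder_mid, thread_reel0_mid, needle_tin_mid from where it was at the start of the episode below 0.015 m); the robot touches nothing.
It fails at once if the red cap is pressed (more than 3 mm) before the white one is home (value of joint red_pin above 0.003 m and value of joint white_pin below 0.0055 m).
It fails at once if the blue cap is pressed (more than 3 mm) before the white and red ones are home (value of joint blue_pin above 0.003 m and value of joint any of white_pin, red_pin below 0.0055 m).
It fails at once if a cap or the paper block with its bar is pushed with more than 20 N (contact force between any of the arm, the fingers and white_post above 20 N or contact force between any of the arm, the fingers and red_post above 20 N or contact force between any of the arm, the fingers and blue_post above 20 N or contact force between any of the fingers, the arm and sheaf above 20 N).
It fails at once if the weight, bone folder, reel or tin is lifted or moved more than 15 mm (distance of any of weight_mid, bone_folder_mid, thread_reel0_mid, needle_tin_mid from where it was at the start of the episode above 0.015 m).
It also fails if it takes over 35 s, if anything falls off the work surface, if the arm or the gripper's body presses on something with over 40 N, if the wrist force passes 120 N, or if a joint passes its speed limit or range.

## Robot

A 7-joint arm with a two-finger parallel gripper is mounted at the origin on the work surface; the furniture and walls round the work are solid. World frame = base frame: x ahead of the robot, y to its left, z up, the work surface at z = 0. Lengths are in m, angles in degrees, forces in N, time in s.
With the tool pointing down it reaches from about 0.35 to 0.775 m from the base axis. Payload 3.1 kg.
Tool frame: the origin (TCP) lies on the centre line of the jaws, within the pads' length; the fingertips stand 17 mm ahead of it and the grasp point (between the pads) lies 2 mm behind it (robot.tip_reach is the distance from the TCP to the fingertips, in m); z points along the fingers, y is the line along which they close (so a half turn about z gives the same grasp; the last joint's range is limited). The gripper opens to 85 mm and grips with 20 to 120 N. Pads are 22 mm wide; open, the fingers measure 114 mm over their backs; the gripper's body (76 mm by 85 mm) begins 54 mm behind the grasp point. The pads swing forward as they close: fully open they stand 13 mm farther back than shut.
Start: joints at [-79.681, 17.813, 0.802, 86.603, -0.252, 75.585, -1.558], TCP at [0.121, 0.537, 0.248] pointing down, gripper open.
Joint ranges: [-154.91, 154.91], [-16.99, 109.72], [-72.82, 74.43], [7.12, 147.25], [-82.49, 262.49], [11.32, 116.49], [-174.64, 174.64]. Speed limits (degrees/s): [159.86, 159.86, 180, 180, 180, 180, 180].

## Interface

Orientations are given as [roll, pitch, yaw] about the fixed x, y, z axes, in that order (R = Rz(yaw) Ry(pitch) Rx(roll)).
In Python, from station import robot, fingers, vision, workorder, recognise gives the robot as it stands. Calls block until the motion is done:
- robot.move_to(position, orientation): joint-space move of the TCP to a pose.
- robot.line_to(position, orientation=None, velocity=0.15, f_stop=None): straight line of the TCP; orientation=None keeps the orientation; velocity is the mean speed in m/s. With f_stop (N) it stops when the force on the tool has changed by that much, and returns True; else False.
- robot.move_j(angles): joint-space move.
- fingers.gripper_to(opening, force=None): opening from 0.0 (shut) to 1.0 (fully open); force is the grip in N (None keeps the last); returns when the fingers have stopped.
- robot.pause(seconds).
- robot.inverse_kinematics(position, orientation): joint angles nearest the present ones, or None.
- vision.grab_frame(name): name is "scene" or "top" or "wrist"; returns the picture (384x512x3 uint8, red, green, blue); there is no depth.
- vision.calibration(name): a dict with "mtx" (3x3 intrinsics, pixels), "extrinsics" (4x4, takes a point from world to camera coordinates); the wrist camera has in their place "T_tool_cam" (4x4, takes a point from camera to tool coordinates, whose origin is the TCP and whose axes are the flange's). Camera axes: x right, y up, looking along -z (the intrinsics and any distortion apply to the point x, -y, -z); pixel columns grow to the right and rows downward; lengths in m; the calibration is good to about 2 mm. A picture is of the moment at which its call begins: read the wrist's pose just before it. calibration takes no time and is no camera call.
A pose or a line that the arm cannot do raises robot.PlanningError and nothing moves.
- workorder.close_job(): hands the job in; it is judged then, once.
Trained networks look in the newest picture that a camera, given by its name, has taken for a name from the list of things; names that differ only in an ending like _2 or _b are one class to them, and where a whole thing is asked for, a point or a joint stands for the part that bears it (a point fixed in the world has none). Each returns a list of dicts, best first, with "p" (0 to 1); they miss things now and then, are a little off and sometimes report something else, mostly with a low value. They report only what shows in the picture. A call takes as long as a camera call.
- recognise(label, camera): "rect" ([centre column, centre row, width, height] in pixels, round what is visible of it).
Readings, each from a call of its own:
- robot.current_time_s(): time.
- robot.current_joint_positions(): joint angles.
- robot.current_dq(): joint speeds.
- robot.current_joint_torque(): joint torques, N m.
- robot.current_tool_pos(): TCP position.
- robot.current_eef_rot(): TCP orientation.
- robot.current_contact_force(): force on the tool from outside, world axes, zero at the start.
- robot.current_torque(): the same for the moment, N m.
- robot.current_finger_gap(): opening from 0.0 (shut) to 1.0 (fully open).
- robot.current_gripper_force(): force on a finger pad.
Only numpy, scipy, OpenCV 4.12 (cv2) and the standard library are available. Lean on these libraries where they do the work, as an engineer would, in place of code of your own. Each camera call takes 0.05 s, during which the arm holds its last target. There are 200 camera calls.

## Working session

There is one attempt and no reset: what is moved stays moved. The work goes in short steps, each a Python script; the robot and the scene stay as the last script left them, time stands still between calls to the robot, and variables do not carry over. Pictures are saved under pics/ and viewed, at most 10 in all, crops included, and the job is handed in when it is done.

```bash
mkdir -p pics; ls; cat > h.py <<'E'
import numpy as np, cv2
from station import robot, fingers, vision, workorder, recognise
def cam(n, pose=None):
    c=vision.calibration(n); K=np.array(c["mtx"])
    if n!="wrist": E=np.array(c["extrinsics"])
    else: E=np.linalg.inv(pose@np.array(c["T_tool_cam"]))
    return K, np.diag([1,-1,-1,1])@E, {k:v for k,v in c.items() if k not in("mtx","extrinsics","T_tool_cam")}
def toolpose():
    from scipy.spatial.transform import Rotation as R
    T=np.eye(4); T[:3,3]=robot.current_tool_pos(); T[:3,:3]=R.from_euler('xyz',robot.current_eef_rot(),degrees=True).as_matrix(); return T
def ray(K,E,uv):
    d=E[:3,:3].T@np.linalg.inv(K)@np.array([uv[0],uv[1],1.]); return -E[:3,:3].T@E[:3,3], d/np.linalg.norm(d)
def tri(rays):
    A=sum(np.eye(3)-np.outer(d,d) for o,d in rays); b=sum((np.eye(3)-np.outer(d,d))@o for o,d in rays); return np.linalg.solve(A,b)
def atz(r,z): o,d=r; return o+d*(z-o[2])/d[2]
def proj(K,E,p): q=E[:3,:3]@p+E[:3,3]; q=K@q; return q[:2]/q[2]
E
python3 - <<'E'
from h import *
np.set_printoptions(precision=4,suppress=True)
ims=[]
C={}
for n in("scene","top"):
    im=vision.grab_frame(n); cv2.imwrite(f"pics/{n}0.png",cv2.resize(im[:,:,::-1],(800,600)))
    C[n]=cam(n); print(n,C[n])
    for l in("white_cap_top","red_cap_top","blue_cap_top","weight_mid","needle_tin_mid","thread_reel0_mid","bone_folder_mid","sheaf"):
        print(l,[(np.round(r["rect"],1).tolist(),round(r["p"],2)) for r in recognise(l,n)[:2]])
print(robot.current_eef_rot(),robot.current_time_s())
E
```

```text
pics
scene (array([[469.3339,   0.    , 255.2659],
       [  0.    , 469.3339, 198.1016],
       [  0.    ,   0.    ,   1.    ]]), array([[-0.7858,  0.6182,  0.0189,  0.6081],
       [ 0.3314,  0.4466, -0.8311,  0.016 ],
       [-0.5222, -0.6468, -0.5558,  0.9654],
       [ 0.    ,  0.    ,  0.    ,  1.    ]]), {})
white_cap_top []
red_cap_top [([279.7, 226.6, 115.0, 85.1], 0.7)]
blue_cap_top [([265.4, 222.4, 15.8, 9.3], 0.43), ([250.1, 209.9, 13.3, 12.7], 0.19)]
weight_mid [([305.3, 203.4, 51.2, 44.1], 0.94)]
needle_tin_mid [([281.8, 182.2, 21.5, 17.1], 0.73)]
thread_reel0_mid [([184.1, 192.7, 17.9, 29.2], 0.78)]
bone_folder_mid [([245.2, 165.9, 44.2, 30.5], 0.69)]
sheaf [([280.3, 225.5, 119.0, 88.4], 0.64)]
top (array([[446.1446,   0.    , 251.7578],
       [  0.    , 446.1446, 195.3994],
       [  0.    ,   0.    ,   1.    ]]), array([[ 0.0014, -1.    ,  0.0083, -0.3388],
       [-0.9907, -0.0025, -0.1357,  0.503 ],
       [ 0.1358, -0.008 , -0.9907,  0.8678],
       [ 0.    ,  0.    ,  0.    ,  1.    ]]), {})
white_cap_top [([311.4, 152.4, 19.8, 17.0], 0.36)]
red_cap_top [([257.7, 176.7, 7.8, 13.0], 0.54)]
blue_cap_top []
weight_mid [([204.9, 211.5, 36.5, 47.8], 0.77)]
needle_tin_mid [([252.4, 226.6, 27.6, 23.6], 0.89)]
thread_reel0_mid [([312.4, 152.3, 22.9, 20.3], 0.9)]
bone_folder_mid [([328.9, 241.1, 75.4, 12.3], 0.73)]
sheaf [([224.7, 195.5, 115.8, 100.0], 0.81)]
[179.9908   0.0011 167.2979] 0.9
```

View pics/scene0.png

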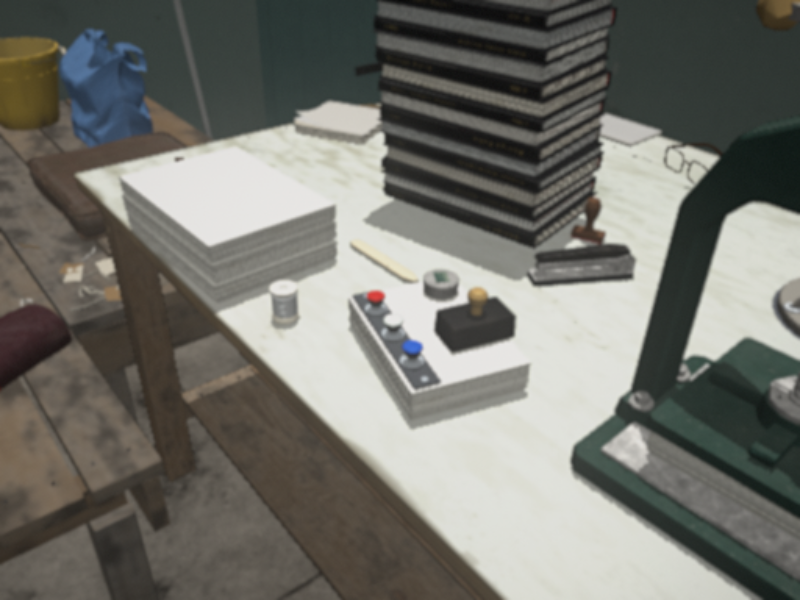

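View pics/top0.png

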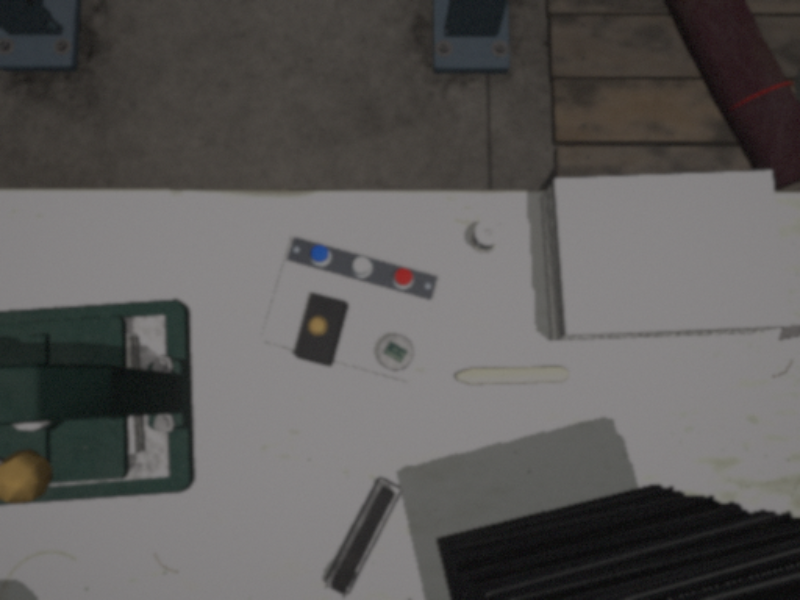

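The scene picture (800 px wide) shows red, white and blue caps at about (376,297), (393,322) and (412,348). In the top picture, blue is at (320,254), white at (363,267) and red at (403,277). The tall book stack and the green press stand between the base and the work. The network misplaced several cap boxes, so I'll get the caps from colour and triangulate.

```bash
python3 - <<'E'
from h import *
np.set_printoptions(precision=4,suppress=True)
seed={"scene":dict(red=(376,297),white=(393,321),blue=(412,348)),"top":dict(red=(403,277),white=(363,266),blue=(320,254))}
R={k:[] for k in("red","white","blue")}
for n in seed:
    im=cv2.cvtColor(cv2.imread(f"pics/{n}0.png"),cv2.COLOR_BGR2RGB).astype(float)
    K,E,_=cam(n)
    for c,(u,v) in seed[n].items():
        w=13; P=im[v-w:v+w+1,u-w:u+w+1]
        r,g,b=P[...,0],P[...,1],P[...,2]
        m={"red":r-np.maximum(g,b)>50,"blue":b-r>50,"white":None}[c]
        if m is not None:
            ys,xs=np.nonzero(m); uv=(u-w+(xs.min()+xs.max())/2,v-w+(ys.min()+ys.max())/2); print(n,c,uv,np.ptp(xs),np.ptp(ys))
        else: uv=(u,v)
        R[c].append(ray(K,E,((uv[0]+.5)*.64-.5,(uv[1]+.5)*.64-.5)))
for c in R: print(c,tri(R[c]),atz(R[c][0],.067),atz(R[c][1],.067))
K,E,_=cam("top")
for l,p in dict(stackcorner=(440,540),stackL=(655,487),stapler=(385,482),press=(188,300),press2=(188,490),weight=(318,326),pile=(552,190),tin=(394,352)).items(): print(l,atz(ray(K,E,np.array(p)*.64),0.03))
o=[179.99,0,167.3]
print(robot.current_joint_positions())
E
```

```text
scene red (np.float64(375.5), np.float64(295.5)) 17 11
scene blue (np.float64(411.5), np.float64(346.5)) 19 13
top red (np.float64(403.0), np.float64(276.0)) 16 16
top blue (np.float64(319.0), np.float64(252.5)) 16 15
red [ 0.537  -0.3491  0.0662] [ 0.5375 -0.348   0.067 ] [ 0.537  -0.3493  0.067 ]
white [ 0.5501 -0.2984  0.0629] [ 0.5535 -0.2934  0.067 ] [ 0.5497 -0.2988  0.067 ]
blue [ 0.567  -0.2433  0.067 ] [ 0.5671 -0.2433  0.067 ] [ 0.5668 -0.2432  0.067 ]
stackcorner [ 0.2091 -0.3964  0.03  ]
stackL [ 0.2737 -0.6687  0.03  ]
stapler [ 0.2797 -0.3276  0.03  ]
press [ 0.5108 -0.0703  0.03  ]
press2 [ 0.2697 -0.0803  0.03  ]
weight [ 0.4771 -0.2401  0.03  ]
pile [ 0.6607 -0.5498  0.03  ]
tin [ 0.4436 -0.3387  0.03  ]
[-79.6819  17.8088   0.801   86.5999  -0.2515  75.5839  -1.5588]
```

Heights are 63–67 mm above the bench and the red–blue distance is 110 mm, so both agree with the text. Next I'll estimate the heights of the press and the book stack, and check the safe path over them.

```bash
python3 - <<'E'
from h import *
np.set_printoptions(precision=3,suppress=True)
S=cam("scene");T=cam("top")
f=.64
def rr(s,t): return ray(*S[:2],np.array(s)*f),ray(*T[:2],np.array(t)*f)
for n,s,t in [("press top corner",(745,130),(188,368)),("press topc b",(745,130),(188,408)),("beam/knob",(775,10),(22,475)),("stack nearcorner top",(548,35),(440,540))]:
    r=rr(s,t); p=tri(r); print(n,p,[np.linalg.norm(np.cross(p-o,d)) for o,d in r])
for n,s in [("stackbase near",(536,240)),("stackbase R",(596,205)),("stackbase L",(385,190))]: print(n,atz(ray(*S[:2],np.array(s)*f),0))
o=[180,0,167.3]
for p in ([.121,.537,.45],[.1,.44,.5],[.42,-.23,.5],[.552,-.296,.25],[.552,-.296,.08]):
    for yaw in(15.7,-164.3,105.7,-74.3):
        q=robot.inverse_kinematics(p,[180,0,yaw]); print(p,yaw,None if q is None else np.array(q))
print(np.array(vision.calibration("wrist")["T_tool_cam"]))
E
```

```text
press top corner [ 0.383 -0.102  0.307] [np.float64(0.05607111557323711), np.float64(0.05607111557323707)]
press topc b [ 0.351 -0.108  0.298] [np.float64(0.047957899204872936), np.float64(0.04795789920487283)]
beam/knob [ 0.329 -0.069  0.413] [np.float64(0.0023509470232017907), np.float64(0.0023509470232017334)]
stack nearcorner top [ 0.263 -0.372  0.324] [np.float64(0.003357342331591239), np.float64(0.003357342331591262)]
stackbase near [ 0.18  -0.411  0.   ]
stackbase R [ 0.004 -0.436  0.   ]
stackbase L [ 0.258 -0.694  0.   ]
[0.121, 0.537, 0.45] 15.7 [ -94.489   18.158   23.863   59.58    -7.453  103.613 -147.754]
[0.121, 0.537, 0.45] -164.3 [-77.079  17.764  -3.078  58.753   0.965 103.505  25.914]
[0.121, 0.537, 0.45] 105.7 [-86.169  17.642  10.896  59.19   -3.377 103.444 -60.861]
[0.121, 0.537, 0.45] -74.3 [-68.835  18.479 -15.995  58.355   5.159 103.782 112.888]
[0.1, 0.44, 0.5] 15.7 [ -93.966    6.207   17.218   66.266   -1.926  107.794 -151.732]
[0.1, 0.44, 0.5] -164.3 [-76.84    6.527  -2.989  65.635   0.357 107.846  26.   ]
[0.1, 0.44, 0.5] 105.7 [-86.636   6.262   8.585 
[... 579 characters left out ...]
.781  62.642  74.754 -33.041  86.343 156.4  ]
[0.552, -0.296, 0.25] 105.7 [ -0.901  31.975  45.718  74.449 -22.476  82.602  58.866]
[0.552, -0.296, 0.25] -74.3 [  -9.098   38.554   64.41    74.778  -34.26    86.88  -112.758]
[0.552, -0.296, 0.08] 15.7 [ -2.278  41.309  46.194  87.661 -31.773  64.792 -23.735]
[0.552, -0.296, 0.08] -164.3 [ -6.37   44.598  54.337  87.82  -38.116  67.544 160.791]
[0.552, -0.296, 0.08] 105.7 [ -2.675  41.58   46.942  87.676 -32.343  65.013  66.679]
[0.552, -0.296, 0.08] -74.3 [ -10.549   49.722   64.27    87.974  -46.256   72.052 -103.704]
[[-0.     0.946  0.324  0.083]
 [ 1.     0.     0.    -0.001]
 [-0.     0.324 -0.946 -0.125]
 [ 0.     0.     0.     1.   ]]
```

The press handle reaches about z=0.41 and the stack about 0.32 or higher. So I'll retract and rise, swing past them, extend, and then look from close by.

```bash
python3 - <<'E'
from h import *
np.set_printoptions(precision=4,suppress=True)
fingers.gripper_to(0.0)
robot.move_j([-78,-10,0,70,0,114,0]); print(robot.current_tool_pos())
robot.move_j([33,-10,0,70,0,114,0]); print(robot.current_tool_pos(),robot.current_contact_force())
O=[180,0,74.3]
robot.move_to([.54,-.30,.40],O); print(robot.current_joint_positions())
robot.line_to([.55,-.30,.23],velocity=.2)
T=toolpose(); print(T, robot.current_time_s(), robot.current_finger_gap())
im=vision.grab_frame("wrist"); cv2.imwrite("pics/w1.png",im[:,:,::-1]); np.save("w1T.npy",T)
K,E,x=cam("wrist",T); print(x)
for l in("white_cap_top","red_cap_top","blue_cap_top"):
    for r in recognise(l,"wrist")[:2]: print(l,np.round(r["rect"],1),r["p"],atz(ray(K,E,r["rect"][:2]),.068))
for p in ([.5370,-.3491,.068],[.552,-.2963,.068],[.567,-.2433,.068]): print(proj(K,E,np.array(p)))
E
```

```text
[0.0825 0.3062 0.5773]
[ 0.2564 -0.1857  0.5785] [-0.1995  0.4127 -0.3236]
[ 28.7422  25.6919  -2.3087  54.1476   1.0359 100.0074  11.1307]
[[ 0.2708  0.9626  0.0033  0.5507]
 [ 0.9626 -0.2708 -0.0018 -0.3005]
 [-0.0008  0.0036 -1.      0.2321]
 [ 0.      0.      0.      1.    ]] 7.3917 -0.0004066234728945484
{}
white_cap_top [259.4 175.9  28.   25. ] 0.64 [ 0.5531 -0.2988  0.068 ]
red_cap_top [259.1 232.2  22.5  22.3] 0.64 [ 0.5374 -0.3536  0.068 ]
blue_cap_top [256.6 112.9  28.   23.6] 0.62 [ 0.566  -0.2439  0.068 ]
[257.4681 228.2696]
[257.5007 173.6436]
[257.4743 111.8443]
```

View pics/w1.png

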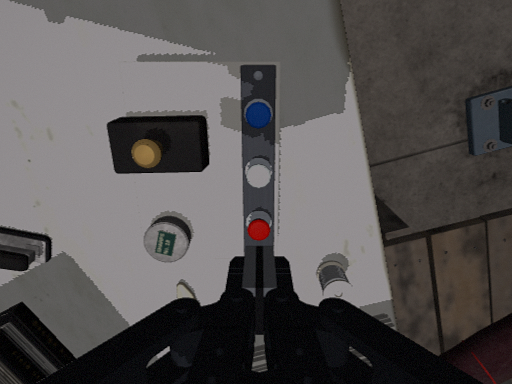

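The wrist picture shows blue at (258,114), white at (258,172) and red at (258,230), in line along the bar. That is within about 2–3 px of where my positions project. Next I press white.

```bash
cat >> h.py <<'E'
CAP=dict(red=(.5372,-.3505),white=(.5525,-.2975),blue=(.5665,-.2437))
O=[180,0,74.3]; TIP=robot.tip_reach
def press(c, zmin=.053, f=7.5):
    x,y=CAP[c]
    robot.line_to([x,y,.09+TIP],O,velocity=.12); robot.pause(.2)
    hit=robot.line_to([x,y,zmin+TIP],O,velocity=.02,f_stop=f)
    p=np.array(robot.current_tool_pos()); F=np.array(robot.current_contact_force())
    robot.pause(.2); F2=np.array(robot.current_contact_force())
    print(c,hit,p[:2]-[x,y],"tip z",p[2]-TIP,F,F2,robot.current_tool_pos()[2]-TIP)
    robot.line_to([x,y,.09+TIP],O,velocity=.08); print(robot.current_time_s())
E
python3 - <<'E'
from h import *
np.set_printoptions(precision=4,suppress=True)
print(TIP); press("white")
E
```

```text
0.017
white True [-0.  0.] tip z 0.05619099965845174 [-2.0876  0.886   7.1081] [-0.9258  1.0348  6.4094] 0.05650452287799883
11.325
```

White gave 7 N at tip z=0.056. That is well above the 3 N the pin needs and at the predicted home depth, so it's down. Red and blue are next.

```bash
python3 - <<'E'
from h import *
np.set_printoptions(precision=4,suppress=True)
press("red"); press("blue")
robot.line_to([.55,-.30,.23],O,velocity=.15)
T=toolpose(); im=vision.grab_frame("wrist"); cv2.imwrite("pics/w2.png",im[:,:,::-1])
K,E,_=cam("wrist",T)
for c in CAP: print(c,[proj(K,E,np.array([*CAP[c],z])) for z in(.069,.061)])
print(robot.current_time_s(),robot.current_contact_force())
E
```

```text
red True [ 0. -0.] tip z 0.056246146078614764 [-1.3516  1.3249  8.0771] [-2.0329  0.9048  5.6859] 0.056540099265140684
14.4917
blue True [ 0. -0.] tip z 0.05615027244063013 [-1.461   1.0696  6.419 ] [-1.6755  0.8453  6.4865] 0.05646985729573889
18.125
red [array([260.4878, 232.8843]), array([260.4738, 229.3785])]
white [array([261.0315, 177.5981]), array([261.0031, 175.2664])]
blue [array([259.9235, 114.6996]), array([259.9227, 113.8907])]
19.2333 [ 0.9508  0.2775 -0.2365]
```

View pics/w2.png

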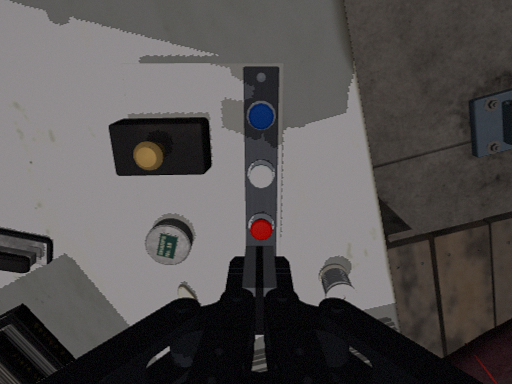

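The second wrist picture shows the caps at blue (261,115), white (261,174) and red (261,229), each sitting low on its washer. The weight, tin, reel and folder are where they were, and the arm is clear.

```bash
python3 -c "
from h import *
print(workorder.close_job())"
```

```text
the job is handed in; nothing more can be done
None
```

I pressed the white, red and blue caps home in that order with about 6–8 N each, left the weight, reel, tin and folder where they were, and handed the job in at about 19 s with the arm clear; no verdict came back.

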